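# Open the bifold dust cover and index the sample carousel

## Robot

A 7-joint arm with a two-finger parallel gripper is mounted at the origin on a cart in front of the work surface, level with it; the furniture and walls round the work are solid. World frame = base frame: x ahead of the robot, y to its left, z up, the work surface at z = 0. Lengths are in m, angles in rad, forces in N, time in s.
With the tool pointing down it reaches from about 0.4 to 0.85 m from the base axis. Payload 4.4 kg.
Tool frame: the origin (TCP) lies at the centre of the arm's flange, where the gripper is bolted on; the fingertips stand 199 mm ahead of it and the grasp point (between the pads) lies 180 mm ahead of it (env.pinch_z is the distance from the TCP to the grasp point, in m); z points along the fingers, y is the line along which they close (so a half turn about z gives the same grasp; the last joint's range is limited). The gripper opens to 94 mm and grips with 3 to 60 N. Pads are 16 mm wide; open, the fingers measure 119 mm over their backs; the gripper's body (75 mm by 177 mm) begins 78 mm behind the grasp point.
Start: joints at [1.118, 0.628, 0.038, 1.517, -0.027, 0.996, -0.02], TCP at [0.245, -0.602, 0.405] pointing down, gripper open.
Joint ranges: [-3.06, 3.06], [-0.37, 2.12], [-1.25, 1.32], [0.18, 2.47], [-1.1, 4.24], [0.23, 1.98], [-2.94, 2.94]. Speed limits (rad/s): [2.57, 2.57, 3.14, 3.14, 3.14, 3.14, 3.14].

## Interface

Orientations are given as a rotation vector (axis times angle).
In Python, from bench import env, eyes, order gives the robot as it stands.
- The arm moves only by the tool drive_tool, never from a script. Its argument "plan" is text: rows parted by semicolons, each of 4 numbers parted by spaces: the shift along the tool's x, y, z in m, then the turn about the tool's z in degrees. A call has 1 to 5 rows; each row is the pose to reach, as a shift and turn from the pose commanded when the call began, along the tool's axes at that moment; what a row does not reach only later rows make up. A row lasts 1/12 s, in which the tool goes at most 41.7 mm and 7.16 degrees, less where a joint would pass 70% of its speed; a pose out of reach is approached as far as the arm can. A call with a gripper value outside its range is refused whole. "fingers" is the opening, from 0 (shut) to 1 (fully open), set as the call begins (left out, the last holds). The fingers move at their own pace and stop on an object; "newtons" is the grip in N (left out, the last holds). Time passes only in rows, so rows that repeat a pose let the fingers close. It gives the time, the measured TCP pose, the force, the opening and the grip force at its end, in the units of the state.
- env.sense(): the state, without advancing time (a new reading comes with each control period).
- eyes.get_image(name): name is "scene" or "top"; returns a dict with "frame" (420x560x3 uint8, blue, green, red), "range_z" (420x560 float32, m along the optical axis (not along the pixel's ray), 0 where there is no reading), "K" (3x3 intrinsics, pixels), "rvec" (rotation vector, rad) and "tvec" (3), from world to camera coordinates, as OpenCV has them. Camera axes: x right, y down, z forward; pixel columns grow to the right and rows downward; lengths in m; the calibration is good to about 2 mm. A picture is of the moment at which its call begins.
- order.finish_job(): hands the job in; it is judged then, once.
Trained networks look in the newest picture that a camera, given by its name, has taken for a name from the list of things; names that differ only in an ending like _2 or _b are one class to them, and where a whole thing is asked for, a point or a joint stands for the part that bears it (a point fixed in the world has none). Each returns a list of dicts, best first, with "conf" (0 to 1); they miss things now and then, are a little off and sometimes report something else, mostly with a low value. They report only what shows in the picture. A call takes as long as a camera call.
- eyes.silhouettes(camera, name): "region" (420x560 bool, what is visible of it) and "xy" ([column, row] in pixels, amid what is visible of it).
The state is a dict: "time_s": time; "joint_pos": joint angles; "qvel": joint speeds; "joint_torque": joint torques, N m; "ee_pos": TCP position; "eef_rot": TCP orientation; "force": force on the tool from outside, world axes, zero at the start; "wrist_torque": the same for the moment, N m; "gripper_width": finger opening in m; "finger_force": force on a finger pad.
Only numpy, scipy, OpenCV 4.12 (cv2) and the standard library are available. Lean on these libraries where they do the work, as an engineer would, in place of code of your own. Each camera call takes 0.05 s, during which the arm holds its last target. There are 200 camera calls.

## Task

Fold the clear two-panel dust cover of the sample station all the way open, pushing at its blue handle towards the hinge side, until the panels stand flat against each other. Then turn the carousel by its black upright posts until the blue-capped vial stands right at the red pointer, and leave it at rest there with the cover still folded. Do not push hard on the glass vials, and leave the beaker, the black bung and the glass dish where they are.

Things in the scene. Friction and masses are not known exactly. Their poses are not given: they have to be found in the camera images.
- station: Fixed sample station: grey base plate 194 (x) by 198 (y) by 12 mm; origin at the centre of its underside, on the carousel's axis, z up. The red pointer is on its -x side, which is open; the cover's hinge bar is on its +x side. Clear side walls at y = +-90 mm, topped by 10 mm wide rails up to z = 98 mm; clear back wall at x = +88 mm up to z = 90 mm.
- pointer (a point): Tip of the red pointer (station x = -72 mm), which points to the disc; its red block stands on the base to z = 38 mm.
- hinge_bar (a point): Middle of the cover's fixed steel hinge bar, along station y, at z = 105 mm, 78 mm from the axis on the station's +x side.
- carousel (a joint): Angle of the white carousel disc (radius 70 mm, top face z = 27 mm) about the station's vertical axis, rad, counter-clockwise from above positive; it can turn several times round. At 0 or any full turn the blue-capped vial is exactly at the pointer; at +pi/2 it is at the station's -y side. It turns nearly freely (0.01 N m) but stops where it is left.
- post_0 (a point): Top (z = 77 mm) of a black upright push post on the disc: 10 mm dia, standing 50 mm above the disc, 60 mm from the axis, midway between two vials. It is 60 degrees counter-clockwise of the blue-capped vial.
- post_1 (a point): Top of the second push post, same size, opposite the blue-capped vial (180 degrees).
- post_2 (a point): Top of the third push post, same size, 60 degrees clockwise of the blue-capped vial.
- blue_vial (a point): Middle (half height, z = 60 mm) of the blue-capped vial. The three glass vials (16 mm dia, tops at z = 79 mm) are fixed in grey cups on the disc, 45 mm from the axis, 120 degrees apart; the other two have black caps.
- index (a point): Fixed point on the station beside the red pointer where the blue-capped vial's middle belongs (45 mm from the axis on the station's -x side, z = 60 mm).
- cover (a joint): Travel of the cover's blue handle along the station's +x direction (m): 0 = cover closed over the carousel as at the start, 0.145 = stop, cover fully folded. It slides with about 2 N and stays where it is left.
- handle (a point): Middle of the blue handle bar: round, 12 mm thick, its straight part 86 mm long along the station's y, at z = 105 mm, 45 mm in front (station -x) of the moving edge of the cover. Two arms at y = +-50 mm hold it. Pushed to station +x it folds the cover: the bar goes from station x = -120 mm (closed) to +25 mm (folded).
- panel_a: Clear cover panel hinged on the fixed hinge bar: 80 mm long, 160 mm wide, 5 mm thick. Origin on the hinge bar; z is its outward normal, -x runs to the fold. When folded it stands upright to z = 185 mm.
- panel_b: The other clear cover panel, same size, hinged to panel_a at the fold and to the handle slide at its other end. Origin on the fold hinge; z is its outward normal. Closed, the fold rises only a little (z = 129 mm); folded, the two panels stand upright back to back.
- vial_blue: The blue-capped glass vial, origin at its foot, z up.
- vial_pink: Black-capped glass vial with pink contents, origin at its foot.
- vial_black: Black-capped glass vial with pale blue contents, origin at its foot.
- beaker: Glass beaker, 52 mm dia, 67 mm high, origin at the centre of its foot. Bystander.
- bung_black: Black rubber bung, 34 mm dia, 30 mm high, origin at the centre of its foot. Bystander.
- petri: Shallow glass dish, 70 mm dia, 14 mm high, origin at the centre of its foot. Bystander.

How it is judged:
By the outcome, as a careful person would: the job done as asked, in the order asked, and still so for the second after the job is handed in, with the robot touching nothing.
It also fails if it takes over 58 s, if anything falls off the work surface, if the arm or the gripper's body presses on something with over 40 N, if the wrist force passes 120 N, or if a joint passes its speed limit or range.

## Working session

There is one attempt and no reset: what is moved stays moved. The work goes in short steps, Python scripts to look and compute and a tool call to move; the robot and the scene stay as the last step left them, time stands still between calls to the robot, and variables do not carry over. Pictures are saved under pics/ and viewed, at most 10 in all, crops included, and the job is handed in when it is done.

Besides the shell and the picture viewer there is one more tool, called as name(argument=value, ...), one argument or row to a line, values as JSON. drive_tool: Moves the arm, as the interface text tells. Its arguments: {"type":"object","properties":{"plan":{"type":"string"},"fingers":{"type":"number"},"newtons":{"type":"number"}},"required":["plan"]}

```bash
mkdir -p pics; cat > h.py <<'E'
import numpy as np, cv2
from bench import env, eyes, order
def cam(n):
    d=eyes.get_image(n); d['R']=cv2.Rodrigues(np.array(d['rvec'],float))[0]; d['t']=np.array(d['tvec'],float).ravel(); return d
def world(d,uv,z=None,depth=None):
    """pixel -> world on plane z or at optical depth"""
    uv=np.atleast_2d(uv).astype(float); r=np.c_[uv,np.ones(len(uv))]@np.linalg.inv(d['K']).T
    c=-d['R'].T@d['t']; w=r@d['R']
    s=(z-c[2])/w[:,2] if z is not None else np.asarray(depth)
    return c+w*np.reshape(s,(-1,1))
def proj(d,p):
    return cv2.projectPoints(np.atleast_2d(p).astype(float),np.array(d['rvec'],float),np.array(d['tvec'],float),np.array(d['K'],float),None)[0][:,0]
E
python3 - <<'E'
from h import *
for n in('scene','top'):
    d=cam(n); cv2.imwrite(f'pics/{n}0.png',d['frame']); print(n,-d['R'].T@d['t'])
    for k in('station','handle','hinge_bar','blue_vial','post_0','pointer','panel_a','beaker','bung_black','petri','vial_pink'):
        for o in eyes.silhouettes(n,k)[:3]:
            m=o['region']; z=d['range_z'][m]; u=np.round(o['xy']); zz=d['range_z'][int(u[1]),int(u[0])]
            print(k,round(o['conf'],2),u,m.sum(),world(d,u,depth=zz).round(3))
s=env.sense(); print(s['ee_pos'],s['eef_rot'],s['time_s'],s['force'])
E
```

```text
scene [-0.04617381  0.38859775  0.47691223]
station 0.69 [319. 204.] 5993 [[ 0.462 -0.225  0.108]]
handle 0.74 [177. 299.] 884 [[0.528 0.107 0.001]]
handle 0.61 [331. 199.] 720 [[ 0.556 -0.388  0.038]]
hinge_bar 0.64 [320. 204.] 5967 [[ 0.462 -0.228  0.107]]
hinge_bar 0.5 [207. 254.] 877 [[0.55  0.017 0.051]]
blue_vial 0.98 [315. 212.] 903 [[ 0.55  -0.316  0.027]]
blue_vial 0.55 [322. 179.] 1521 [[ 0.527 -0.312  0.125]]
post_0 0.93 [316. 210.] 1011 [[ 0.544 -0.313  0.036]]
pointer 0.79 [319. 206.] 5933 [[ 0.465 -0.229  0.101]]
pointer 0.73 [333. 202.] 643 [[ 0.445 -0.253  0.109]]
pointer 0.61 [315. 212.] 865 [[ 0.55  -0.316  0.027]]
panel_a 0.74 [315. 212.] 1004 [[ 0.55  -0.316  0.027]]
panel_a 0.7 [320. 182.] 1543 [[ 0.523 -0.3    0.122]]
beaker 0.77 [209. 252.] 876 [[0.548 0.013 0.054]]
bung_black 0.68 [262. 276.] 257 [[ 0.437 -0.03   0.029]]
petri 0.72 [176. 297.] 895 [[-0.046  0.389  0.477]]
vial_pink 0.48 [309. 207.] 63 [[ 0.536 -0.276  0.059]]
top [ 0.35729066 -0.13277663  1.09847116]
station 0.75 [369. 244.] 69 [[ 0.479 -0.286  0.106]]
station 0.72 [379. 213.] 10434 [[ 0.534 -
[... 367 characters left out ...]
] 10680 [[ 0.532 -0.31   0.128]]
panel_a 0.97 [381. 223.] 3564 [[ 0.516 -0.308  0.123]]
panel_a 0.72 [390. 205.] 6550 [[ 0.548 -0.325  0.132]]
panel_a 0.29 [364. 260.] 1249 [[ 0.458 -0.289  0.011]]
beaker 0.86 [226. 209.] 652 [[ 0.575 -0.003  0.004]]
beaker 0.47 [371. 244.] 97 [[ 0.478 -0.289  0.112]]
beaker 0.32 [382. 215.] 10613 [[ 0.531 -0.31   0.125]]
bung_black 0.6 [362. 260.] 1168 [[ 0.459 -0.286 -0.001]]
bung_black 0.57 [223. 207.] 683 [[0.579 0.003 0.006]]
bung_black 0.53 [244. 269.] 214 [[ 0.444 -0.043  0.033]]
petri 0.6 [172. 236.] 838 [[0.52  0.112 0.003]]
[ 0.2452179  -0.60196121  0.40470014] [-3.08301182e+00 -6.03747095e-01 -5.14660213e-05] 1.2 [1.20862814 0.66472311 0.13835252]
```

View pics/scene0.png

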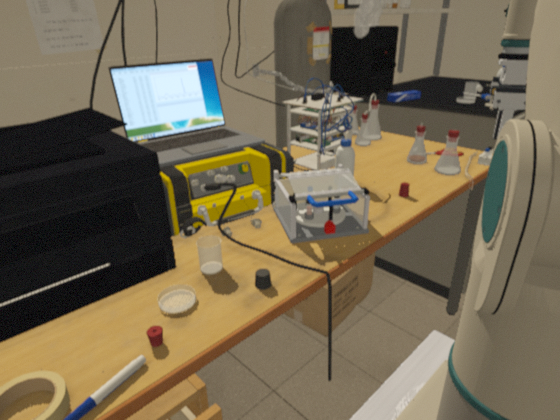

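```bash
python3 -c "
import cv2
a=cv2.imread('pics/top0.png')[120:320,270:490];cv2.imwrite('pics/top0c.png',cv2.resize(a,None,fx=3,fy=3,interpolation=cv2.INTER_CUBIC)[:600,:])"
```

```text
(no output)
```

View pics/top0c.png

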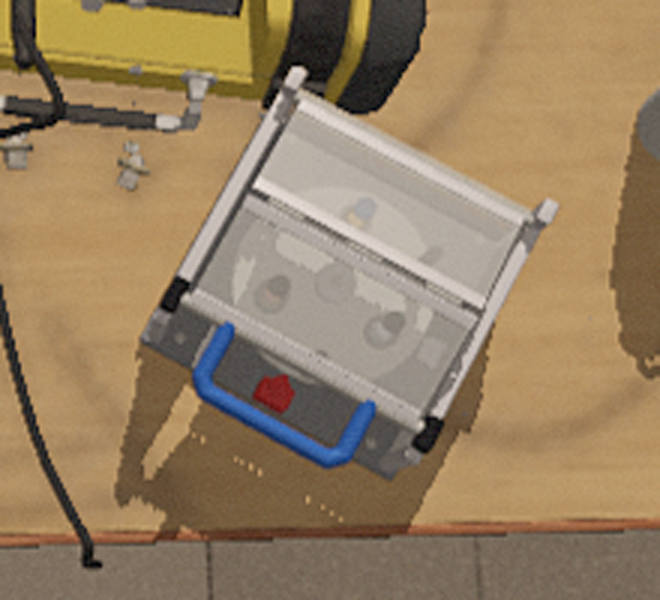

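The crop of the top view shows the closed station. The blue handle bar runs from about px (338,248) to (382,273), the red pointer is at (361,250), and the blue cap is at (390,190), near the hinge side. Next I fit the station pose.

```bash
cat >> h.py <<'E'
def stw(P,st):
    x,y,a=st; P=np.atleast_2d(P).astype(float); c,s=np.cos(a),np.sin(a)
    return np.c_[x+c*P[:,0]-s*P[:,1], y+s*P[:,0]+c*P[:,1], P[:,2]]
def wst(W,st):
    x,y,a=st; W=np.atleast_2d(W).astype(float)-[x,y,0]; c,s=np.cos(a),np.sin(a)
    return np.c_[c*W[:,0]+s*W[:,1], -s*W[:,0]+c*W[:,1], W[:,2]]
E
python3 - <<'E'
from h import *
from scipy.optimize import least_squares
d=cam('top')
def c2p(u): return np.array(u)/3+[270,120]-1/3
pix=c2p([[205,383],[335,458],[142,342],[393,478]])
P=np.array([[-120,50,105],[-120,-50,105],[-97,99,12],[-97,-99,12]])/1000
r=least_squares(lambda s:(proj(d,stw(P,s))-pix).ravel(),[.53,-.31,-.5],x_scale=[.01,.01,.05])
print(r.x,np.degrees(r.x[2]),r.fun.round(1)); st=r.x
# blue handle mask
f=d['frame'].astype(int); 
m=(f[...,0]>f[...,2]+60)&(f[...,0]>110); m[:, :320]=0; m[:,420:]=0; m[:225]=0
v,u=np.nonzero(m); z=d['range_z'][v,u]; W=world(d,np.c_[u,v],depth=z); S=wst(world(d,np.c_[u,v],z=.109),st)
bar=np.abs(S[:,1])<.04
print(len(u),'bar x med',np.median(S[bar,0]),'slope',np.polyfit(S[bar,1],S[bar,0],1),'y range',S[:,1].min(),S[:,1].max(),'z',np.median(W[bar,2]))
m=(f[...,2]>f[...,0]+70)&(f[...,2]>110)&(f[...,1]<70);m[:, :345]=0; m[:,385:]=0; m[:235]=0;m[270:]=0
v,u=np.nonzero(m);print('red',len(u),wst(world(d,[u.mean(),v.mean()],z=.038),st))
for n,q in dict(cap=[360,210],v1=[275,293],v2=[383,328],L=[292,82],R=[545,212]).items(): print(n,wst(world(d,c2p(q),z=.079 if len(n)>1 else .098),st).round(3))
np.save('st.npy',st)
E
```

```text
[ 0.55123803 -0.3279121  -0.53872136] -30.866459979841228 [-2.2  0.3  1.7  1.3 -0.5 -1.7  1.  -0.2]
481 bar x med -0.12137749791525995 slope [ 0.00459163 -0.12139106] y range -0.053921315236990223 0.05610466812924902 z 0.11054538391593305
red 95 [[-0.08930258  0.001354    0.038     ]]
cap [[0.037 0.012 0.079]]
v1 [[-0.039  0.034  0.079]]
v2 [[-0.025 -0.037  0.079]]
L [[0.087 0.091 0.098]]
R [[ 0.088 -0.091  0.098]]
```

```bash
cat >> h.py <<'E'
st=np.load('st.npy')
def state():
    """station x,y (mm), tip z (mm), tool-x yaw in station frame (deg), force"""
    s=env.sense(); R=cv2.Rodrigues(np.array(s['eef_rot'],float))[0]
    p=wst(s['ee_pos'],st)[0]*1000; p[2]-=199
    yaw=np.degrees(np.arctan2(R[1,0],R[0,0])-st[2])
    return s,R,p,(yaw+180)%360-180
def plan(*targets):
    """targets: station x,y,tipz mm, yaw deg -> tool-frame rows"""
    s,R,p,yaw=state(); print('now',p.round(1),round(yaw,1),'tilt',R[:,2].round(3),'t',s['time_s'],'F',np.round(s['force'],1),'w',s['gripper_width'],'q7',round(s['joint_pos'][6],2))
    for x,y,z,a in targets:
        w=stw(np.array([x,y,z+199])/1000,st)[0]-s['ee_pos']; t=-((a-yaw+180)%360-180)
        print(*(R.T@w).round(4),round(t,1),end='; ')
    print()
E
python3 - <<'E'
from h import *
plan((-158,0,206,0),(-158,0,92,0))
E
```

```text
now [-122.1 -392.3  205.7] 53.0 tilt [ 0.  0. -1.] t 1.25 F [ 0.1 -0.  -0.2] w 0.09416104162661205 q7 -0.02
0.2918 -0.2646 -0.0003 53.0; 0.2918 -0.2646 0.1137 53.0;
```

drive_tool(
  plan="0.292 -0.265 0 53; 0.292 -0.265 0 53; 0.292 -0.265 0 53; 0.292 -0.265 0 53; 0.292 -0.265 0 53",
  fingers=0.3,
)

```text
time_s: 1.67
ee_pos: [0.3357, -0.4124, 0.4048]
eef_rot: [-3.118, 0.384, -0.001]
force: [1.2, 0.9, 1.2]
gripper_width: 0.0642
finger_force: 0.0
```

```bash
python3 - <<'E'
from h import *
plan((-158,0,206,0),(-158,0,92,0))
E
```

```text
now [-141.7 -183.1  205.8] 16.8 tilt [ 0.001 -0.    -1.   ] t 1.6667 F [1.2 0.9 1.2] w 0.06424843044933504 q7 -0.85
0.0374 -0.18 -0.0002 16.8; 0.0373 -0.18 0.1138 16.8;
```

drive_tool(
  plan="0.037 -0.18 0 17; 0.037 -0.18 0 17; 0.037 -0.18 0 17; 0.037 -0.18 0 17; 0.037 -0.18 0 17",
)

```text
time_s: 2.08
ee_pos: [0.416, -0.2425, 0.4047]
eef_rot: [-3.03, 0.819, -0.0]
force: [0.2, 0.6, 0.1]
gripper_width: 0.0309
finger_force: 0.0
```

```bash
python3 - <<'E'
from h import *
plan((-158,0,92,0),(-138,0,92,0))
E
```

```text
now [-159.9    3.9  205.7] 0.6 tilt [ 0.001  0.003 -1.   ] t 2.0833 F [0.2 0.6 0.1] w 0.030875182822606102 q7 -1.46
0.0019 0.0043 0.1137 0.6; 0.0219 0.0045 0.1136 0.6;
```

drive_tool(
  plan="0.001 0.003 0.04 0; 0.001 0.003 0.08 0; 0.001 0.003 0.113 0; 0.001 0.003 0.113 0; 0.001 0.003 0.113 0",
)

```text
time_s: 2.5
ee_pos: [0.4127, -0.251, 0.291]
eef_rot: [-3.029, 0.831, 0.005]
force: [-0.7, 0.3, 0.4]
gripper_width: 0.0284
finger_force: 0.0
```

```bash
python3 - <<'E'
from h import *
plan((-138,0,92,0),(10,0,92,0))
d=cam('scene'); cv2.imwrite('pics/s1.png',cv2.resize(d['frame'][140:290,240:440],None,fx=4,fy=4,interpolation=cv2.INTER_CUBIC))
E
```

```text
now [-158.4   -5.    92. ] 0.2 tilt [-0.003  0.002 -1.   ] t 2.5 F [-0.7  0.3  0.4] w 0.028394653295355697 q7 -1.37
0.0204 -0.0049 -0.0001 0.2; 0.1684 -0.0044 -0.0006 0.2;
```

View pics/s1.png

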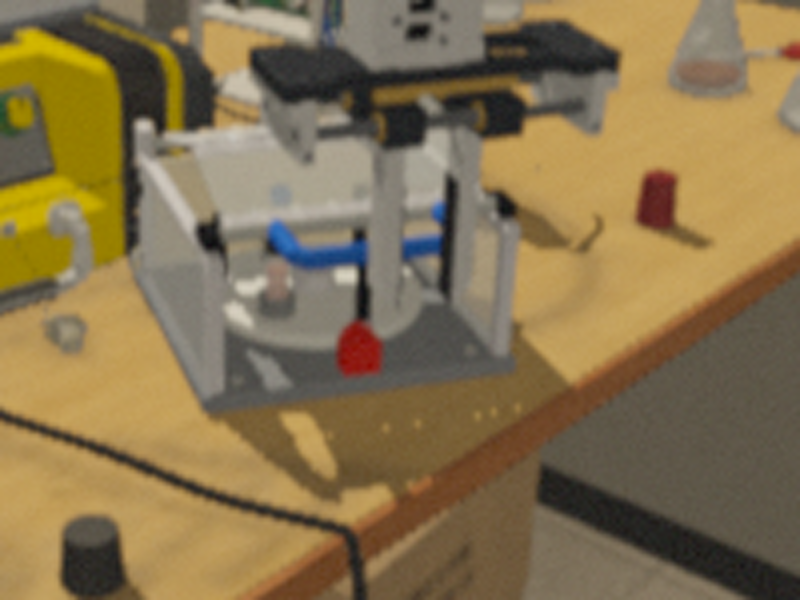

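The close view shows both fingers standing straight down in front of the blue bar (bar at about y=250 in the crop), with the gripper body parallel to it. Starting the push.

drive_tool(
  plan="0.01 -0.004 0 0; 0.02 -0.004 0 0; 0.03 -0.004 0 0; 0.04 -0.004 0 0; 0.05 -0.004 0 0",
)

```text
time_s: 2.97
ee_pos: [0.4583, -0.2732, 0.2943]
eef_rot: [-3.029, 0.831, -0.002]
force: [-1.7, 1.0, -1.0]
gripper_width: 0.028
finger_force: 1.2
```

drive_tool(
  plan="0.01 0 0 0; 0.02 0 0 0; 0.03 0 0 0; 0.04 0 0 0; 0.05 0 0 0",
)

```text
time_s: 3.38
ee_pos: [0.5012, -0.2989, 0.2943]
eef_rot: [3.03, -0.831, 0.002]
force: [-2.5, -0.2, -1.3]
gripper_width: 0.0286
finger_force: 1.0
```

```bash
python3 - <<'E'
from h import *
plan((10,0,92,0))
E
```

```text
now [-57.8  -0.8  95.3] 0.2 tilt [ 0.001 -0.    -1.   ] t 3.3833 F [-2.5 -0.2 -1.3] w 0.02856884693177779 q7 -1.4
0.0678 -0.0006 0.0034 0.2;
```

drive_tool(
  plan="0.01 0 0.003 0; 0.02 0 0.003 0; 0.03 0 0.003 0; 0.04 0 0.003 0; 0.048 0 0.003 0",
)

```text
time_s: 3.8
ee_pos: [0.5428, -0.3238, 0.2915]
eef_rot: [3.029, -0.831, 0.003]
force: [-3.6, 0.0, 1.5]
gripper_width: 0.0282
finger_force: 0.9
```

drive_tool(
  plan="0.004 0 0 0; 0.008 0 0 0; 0.012 0 0 0; 0.015 0 0 0; 0.016 0 0 0",
)

```text
time_s: 4.22
ee_pos: [0.5566, -0.3313, 0.289]
eef_rot: [3.03, -0.83, 0.001]
force: [-1.7, 1.1, 1.9]
gripper_width: 0.0282
finger_force: 0.8
```

```bash
python3 - <<'E'
from h import *
plan((10,0,92,0))
E
```

```text
now [ 6.3 -0.2 90. ] 0.2 tilt [ 0.001 -0.    -1.   ] t 4.2167 F [-1.7  1.1  1.9] w 0.028156392008361605 q7 -1.41
0.0037 -0.0001 -0.002 0.2;
```

Now small steps toward the stop, watching the force.

drive_tool(
  plan="0.001 0 0 0; 0.002 0 0 0; 0.003 0 0 0; 0.004 0 0 0; 0.004 0 0 0",
)

```text
time_s: 4.63
ee_pos: [0.5581, -0.3324, 0.2885]
eef_rot: [-3.028, 0.83, 0.009]
force: [-6.9, 3.5, 6.2]
gripper_width: 0.0281
finger_force: 3.8
```

drive_tool(
  plan="0.001 0 0 0; 0.002 0 0 0; 0.003 0 0 0; 0.004 0 0 0; 0.004 0 0 0",
)

```text
time_s: 5.05
ee_pos: [0.5595, -0.3333, 0.2883]
eef_rot: [-3.025, 0.83, 0.02]
force: [-13.1, 8.4, 11.9]
gripper_width: 0.0282
finger_force: 7.7
```

The force climbs at the stop, so I back off and look.

drive_tool(
  plan="-0.01 0 -0.002 0; -0.04 0 -0.002 0; -0.08 0 -0.002 0; -0.12 0 -0.03 0; -0.15 0 -0.06 0",
)

```text
time_s: 5.47
ee_pos: [0.4367, -0.2603, 0.342]
eef_rot: [-3.029, 0.83, 0.007]
force: [1.3, -0.0, 1.5]
gripper_width: 0.0282
finger_force: 0.0
```

```bash
python3 - <<'E'
from h import *
plan((-158,0,150,0))
d=cam('top'); cv2.imwrite('pics/t2.png',cv2.resize(d['frame'][120:300,290:480],None,fx=3,fy=3,interpolation=cv2.INTER_CUBIC))
f=d['frame'].astype(int); m=(f[...,0]>f[...,2]+60)&(f[...,0]>110); m[:, :320]=0; m[:,440:]=0; m[:150]=0;m[300:]=0
v,u=np.nonzero(m); W=world(d,np.c_[u,v],z=.109); S=wst(W,st); b=np.abs(S[:,1])<.04
n,lab,stt,c=cv2.connectedComponentsWithStats(m.astype(np.uint8))
for i in range(1,n):
  if stt[i,4]>8: print(stt[i],c[i].round(1),wst(world(d,c[i],z=.08),st).round(3),wst(world(d,c[i],z=.109),st).round(3))
for k in('vial_blue','vial_pink','post_0'):
  for o in eyes.silhouettes('top',k)[:3]: print(k,round(o['conf'],2),np.round(o['xy']),o['region'].sum(),wst(world(d,o['xy'],z=.07),st).round(3))
E
```

```text
now [-133.    -0.7  143. ] 0.2 tilt [-0.004  0.002 -1.   ] t 5.4667 F [ 1.3 -0.   1.5] w 0.028192795480793044 q7 -1.41
-0.025 -0.0008 -0.0069 0.2; 
vial_pink 0.52 [360. 218.] 73 [[-0.039  0.035  0.07 ]]
post_0 0.9 [361. 207.] 912 [[-0.019  0.045  0.07 ]]
```

View pics/t2.png

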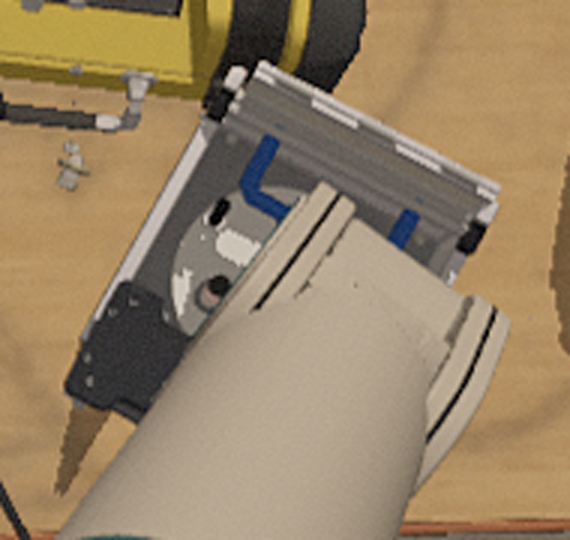

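The cover is folded upright at the hinge side: blue arms at (375,170) to (428,197) px. The pink vial and post_0 are visible, but the forearm hides the rest, so I move it aside for a clean reading.

drive_tool(
  plan="-0.02 0.04 -0.03 0; -0.02 0.08 -0.05 0; -0.02 0.12 -0.06 0; -0.02 0.16 -0.06 0; -0.02 0.20 -0.06 0",
)

```text
time_s: 6.08
ee_pos: [0.325, -0.4179, 0.4036]
eef_rot: [3.028, -0.828, 0.005]
force: [0.9, -0.6, -0.0]
gripper_width: 0.0283
finger_force: 0.0
```

drive_tool(
  plan="-0.01 0.04 0 0; -0.02 0.08 0 0; -0.03 0.12 0 0; -0.03 0.12 0 0; -0.03 0.12 0 0",
)

```text
time_s: 6.5
ee_pos: [0.2357, -0.5061, 0.402]
eef_rot: [3.026, -0.839, -0.001]
force: [0.7, 0.2, -0.5]
gripper_width: 0.028
finger_force: 0.0
```

```bash
cat > look.py <<'E'
from h import *
import sys
d=cam('top'); cv2.imwrite(sys.argv[1],cv2.resize(d['frame'][120:300,290:480],None,fx=3,fy=3,interpolation=cv2.INTER_CUBIC))
f=d['frame'].astype(int); m=(f[...,0]>f[...,2]+40)&(f[...,0]>80); m[:, :320]=0; m[:,440:]=0; m[:150]=0;m[300:]=0
n,lab,stt,c=cv2.connectedComponentsWithStats(m.astype(np.uint8))
for i in range(1,n):
  if stt[i,4]>8: print(stt[i],c[i].round(1),wst(world(d,c[i],z=.079),st).round(3))
v,u=np.nonzero(m); S=wst(world(d,np.c_[u,v],z=.109),st); b=(np.abs(S[:,1])<.035)&(S[:,0]>.01)
print('bar x',np.median(S[b,0]) if b.any() else None,b.sum())
E
python3 look.py pics/t3.png; python3 -c "from h import *;plan((0,0,92,0))"
```

```text
[370 165  60  45 511] [396.3 191.7] [[ 0.04  -0.002  0.079]]
bar x 0.022062592048749607 222
now [-178.5 -312.4  202.9] 0.1 tilt [-0.  0. -1.] t 6.55 F [ 0.8  0.4 -0.3] w 0.028276630864825625 q7 -0.85
0.1791 -0.3121 0.1109 0.1;
```

View pics/t3.png

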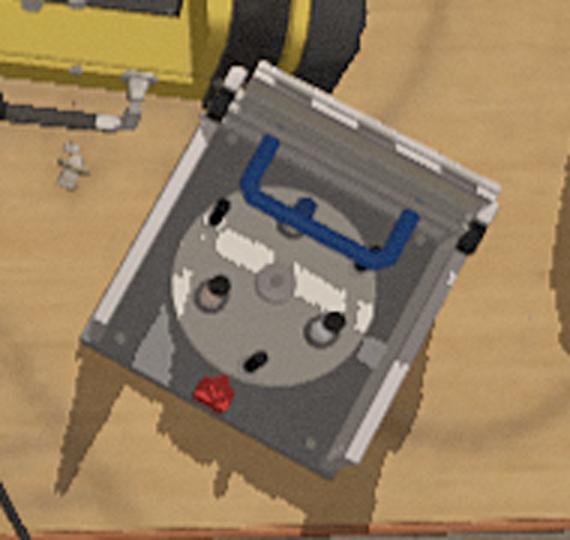

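Now the carousel shows clearly. Post_1 is at crop (256,362), post_0 at (217,212), and the blue cap is just behind the bar at (305,208). I fit the carousel angle from the dark blobs.

```bash
cat > ang.py <<'E'
from h import *
from scipy.optimize import least_squares
d=cam('top'); g=d['frame'].max(2)
hub=proj(d,stw([0,0,.05],st))[0]
m=(g<60).astype(np.uint8); yy,xx=np.mgrid[:420,:560]; m[np.hypot(xx-hub[0],yy-hub[1])>36]=0
n,lab,stt,c=cv2.connectedComponentsWithStats(m)
for i in range(1,n):
  if stt[i,4]>6:
    for z in(.052,.075):
      p=wst(world(d,c[i],z=z),st)[0]; print(stt[i,4],c[i].round(1),z,(p*1000).round(1),'r',round(1000*np.hypot(*p[:2]),1),'az',round(np.degrees(np.arctan2(p[1],p[0])),1))
E
python3 ang.py
```

```text
35 [362.7 190.1] 0.052 [18.  57.4 52. ] r 60.1 az 72.5
35 [362.7 190.1] 0.075 [11.8 57.6 75. ] r 58.8 az 78.4
35 [362.6 214.7] 0.052 [-27.2  33.7  52. ] r 43.3 az 128.9
35 [362.6 214.7] 0.075 [-32.4  34.5  75. ] r 47.3 az 133.2
37 [401.1 226.9] 0.052 [-11.6 -44.7  52. ] r 46.2 az -104.5
37 [401.1 226.9] 0.075 [-17.2 -42.2  75. ] r 45.6 az -112.1
34 [374.6 240.2] 0.052 [-61.3 -11.2  52. ] r 62.3 az -169.7
34 [374.6 240.2] 0.075 [-65.8  -9.4  75. ] r 66.4 az -171.8
```

```bash
python3 - <<'E'
import numpy as np
from scipy.optimize import least_squares
M=np.array([[18,57.4],[-61.3,-11.2],[-32.4,34.5],[-17.2,-42.2]]);r=np.array([60,60,45,45]);o=np.radians([60,180,120,240])
f=lambda p:(np.c_[p[0]+r*np.cos(p[2]+o),p[1]+r*np.sin(p[2]+o)]-M).ravel()
s=least_squares(f,[0,0,.2]);print(s.x[:2],np.degrees(s.x[2]),s.fun.round(1))
E
```

```text
[-2.362752    0.40116629] 10.863326093916891 [-0.7 -0.3  0.   0.3  0.6 -0.1  0.1  0.1]
```

The fit is tight (residuals under 1 mm). It shifts the station centre by (-2.4, 0.4) mm and puts the blue vial at azimuth 10.9°. That makes the bar x about 24.5 mm, so the cover is fully folded. My plan is to grip post_1 at 190.9° and take it to 240°, then take post_0 from 120° to 240°.

```bash
python3 - <<'E'
from h import *
n=stw([-.00236,.0004,0],st)[0]; np.save('st.npy',[n[0],n[1],st[2]])
E
cat >> h.py <<'E'
def pol(az,z,yaw,r=60): a=np.radians(az); return (r*np.cos(a),r*np.sin(a),z,yaw)
E
python3 - <<'E'
from h import *
plan(pol(190.9,203,10))
E
```

```text
now [-175.7 -311.3  203. ] 0.3 tilt [ 0.     0.001 -1.   ] t 6.6 F [ 0.1  0.8 -0.3] w 0.02816301029454663 q7 -0.85
0.1182 -0.2995 0.0003 -9.7;
```

drive_tool(
  plan="0.118 -0.3 0 -10; 0.118 -0.3 0 -10; 0.118 -0.3 0 -10; 0.118 -0.3 0 -10; 0.118 -0.3 0 -10",
  fingers=0.26,
)

```text
time_s: 7.02
ee_pos: [0.4053, -0.3721, 0.4028]
eef_rot: [-3.091, 0.557, -0.001]
force: [0.5, -0.5, 0.2]
gripper_width: 0.0243
finger_force: 0.0
```

```bash
python3 - <<'E'
from h import *
plan(pol(190.9,203,10),pol(190.9,100,10))
E
```

```text
now [-100.2 -113.2  203.8] 10.4 tilt [ 0.001  0.001 -1.   ] t 7.0167 F [ 0.5 -0.5  0.2] w 0.02434422680998758 q7 -1.09
0.0591 -0.0926 0.001 0.4; 0.059 -0.0925 0.104 0.4;
```

drive_tool(
  plan="0.03 -0.046 0 0; 0.058 -0.092 0.01 0; 0.058 -0.092 0.05 0; 0.058 -0.092 0.09 0; 0.058 -0.092 0.104 0",
)

```text
time_s: 7.43
ee_pos: [0.4916, -0.304, 0.295]
eef_rot: [-3.089, 0.548, 0.005]
force: [-1.0, 0.2, -0.2]
gripper_width: 0.0241
finger_force: 0.0
```

drive_tool(
  plan="0 0 0 0; 0 0 0 0",
)

```text
time_s: 7.6
ee_pos: [0.4898, -0.308, 0.2982]
eef_rot: [-3.09, 0.558, 0.003]
force: [1.0, -1.1, 0.4]
gripper_width: 0.0244
finger_force: 0.0
```

```bash
python3 - <<'E'
from h import *
plan(pol(190.9,100,10),pol(190.9,50,10))
E
```

```text
now [-60.6 -14.8  99.2] 10.4 tilt [-0.002  0.002 -1.   ] t 7.6 F [ 1.  -1.1  0.4] w 0.02437490820699085 q7 -1.24
0.0023 -0.0031 -0.0008 0.4; 0.0024 -0.0031 0.0492 0.4;
```

drive_tool(
  plan="0.002 -0.003 0 0; 0.002 -0.003 0.01 0; 0.002 -0.003 0.018 0; 0.002 -0.003 0.026 0; 0.002 -0.003 0.026 0",
)

```text
time_s: 8.02
ee_pos: [0.4912, -0.3073, 0.2719]
eef_rot: [-3.09, 0.563, 0.003]
force: [0.8, 0.6, -1.6]
gripper_width: 0.0243
finger_force: 0.0
```

drive_tool(
  plan="0 0 0.012 0; 0 0 0.023 0; 0 0 0.023 0",
)

```text
time_s: 8.27
ee_pos: [0.491, -0.307, 0.2477]
eef_rot: [-3.089, 0.563, 0.006]
force: [0.3, 0.8, -1.1]
gripper_width: 0.0246
finger_force: 0.0
```

drive_tool(
  plan="0 0 0 0; 0 0 0 0; 0 0 0 0; 0 0 0 0; 0 0 0 0",
  fingers=0,
  newtons=5,
)

```text
time_s: 8.68
ee_pos: [0.4919, -0.3075, 0.2503]
eef_rot: [3.09, -0.563, 0.001]
force: [0.9, -0.3, -1.9]
gripper_width: 0.0096
finger_force: 5.0
```

```bash
python3 - <<'E'
from h import *
plan(*[pol(190.9+k*6,50,10+3*k) for k in range(1,6)])
E
```

```text
now [-59.  -13.4  51.3] 10.2 tilt [ 0. -0. -1.] t 8.6833 F [ 0.9 -0.3 -1.9] w 0.00964534119178884 q7 -1.23
0.0009 0.0043 0.0013 -2.8; 0.0019 0.0105 0.0013 -5.8; 0.0036 0.0165 0.0013 -8.8; 0.006 0.0224 0.0013 -11.8; 0.0089 0.0279 0.0013 -14.8;
```

Post_1 is gripped (width 9.6 mm). Carrying it round.

drive_tool(
  plan="0.001 0.0045 0.001 -3; 0.002 0.0105 0.001 -6; 0.0036 0.0165 0.001 -9; 0.006 0.0224 0.001 -12; 0.009 0.028 0.001 -15",
)

```text
time_s: 9.1
ee_pos: [0.4903, -0.3369, 0.2497]
eef_rot: [-3.138, 0.15, -0.0]
force: [-1.2, 1.0, 0.6]
gripper_width: 0.0098
finger_force: 5.0
```

```bash
python3 - <<'E'
from h import *
plan(*[pol(220.9+k*4.8,50,25+2*k) for k in range(1,5)])
E
```

```text
now [-45.4 -39.4  50.7] 25.4 tilt [ 0.  0. -1.] t 9.1 F [-1.2  1.   0.6] w 0.009797853864839818 q7 -1.01
0.0016 0.0047 0.0007 -1.6; 0.0036 0.0093 0.0007 -3.6; 0.0059 0.0137 0.0007 -5.6; 0.0086 0.018 0.0007 -7.6;
```

Then release and lift.

drive_tool(
  plan="0.0015 0.0047 0 -2; 0.0035 0.0093 0 -4; 0.006 0.0137 0 -6; 0.0085 0.018 0 -8; 0.0085 0.018 0 -8",
)

```text
time_s: 9.52
ee_pos: [0.4973, -0.3565, 0.2497]
eef_rot: [3.14, 0.065, 0.002]
force: [-0.5, -0.5, 2.7]
gripper_width: 0.0097
finger_force: 5.0
```

drive_tool(
  plan="0 0 0 0; 0 0 0 0",
)

```text
time_s: 9.68
ee_pos: [0.497, -0.3558, 0.2497]
eef_rot: [3.14, 0.063, 0.001]
force: [-1.3, -0.7, 3.4]
gripper_width: 0.0101
finger_force: 5.0
```

drive_tool(
  plan="0 0 0 0; 0 0 0 0; 0 0 0 0; 0 0 0 0",
  fingers=0.22,
)

```text
time_s: 10.02
ee_pos: [0.4971, -0.3553, 0.2489]
eef_rot: [-3.141, -0.065, 0.0]
force: [0.5, 0.3, 0.3]
gripper_width: 0.0208
finger_force: 0.0
```

```bash
python3 - <<'E'
from h import *
s,R,p,y=state(); print(p,np.degrees(np.arctan2(p[1],p[0]))%360,np.hypot(*p[:2]))
plan(pol(240,105,33))
E
```

```text
[-30.10774397 -51.67232997  49.9077611 ] 239.7720708033782 59.803895615720464
now [-30.1 -51.7  49.9] 33.2 tilt [-0.  0. -1.] t 10.0167 F [0.5 0.3 0.3] w 0.02076907156000113 q7 -0.9
-0.0001 0.0003 -0.0551 0.2;
```

drive_tool(
  plan="0 0 -0.03 0; 0 0 -0.055 0; 0 0 -0.06 7; 0 0 -0.06 14; 0 0 -0.06 21",
  fingers=0.26,
)

```text
time_s: 10.43
ee_pos: [0.4972, -0.3556, 0.31]
eef_rot: [3.098, -0.518, 0.003]
force: [0.3, 0.7, 0.0]
gripper_width: 0.0249
finger_force: 0.0
```

```bash
python3 - <<'E'
from h import *
plan(pol(119.8,105,-35))
E
```

```text
now [-29.8 -51.9 111. ] 11.9 tilt [ 0.002 -0.001 -1.   ] t 10.4333 F [0.3 0.7 0. ] w 0.024929276805401204 q7 -1.18
0.0214 -0.1018 0.006 46.9;
```

drive_tool(
  plan="0.004 -0.02 0 7; 0.009 -0.042 0 14; 0.013 -0.063 0 21; 0.018 -0.085 0 28; 0.0214 -0.102 0 35",
)

```text
time_s: 10.85
ee_pos: [0.551, -0.2637, 0.3089]
eef_rot: [-2.799, 1.424, 0.0]
force: [-0.4, 0.7, -0.1]
gripper_width: 0.0242
finger_force: 0.0
```

drive_tool(
  plan="0 0 0 7; 0 0 0 12; 0 0 0 12; 0 0 0 12",
)

```text
time_s: 11.18
ee_pos: [0.55, -0.2655, 0.3089]
eef_rot: [2.642, -1.699, -0.001]
force: [0.3, -0.7, -0.1]
gripper_width: 0.0241
finger_force: 0.0
```

```bash
python3 - <<'E'
from h import *
plan(pol(119.8,85,-35),pol(119.8,50,-35))
d=cam('scene'); cv2.imwrite('pics/s4.png',cv2.resize(d['frame'][140:260,250:410],None,fx=5,fy=5,interpolation=cv2.INTER_CUBIC))
E
```

```text
now [-30.8  52.5 109.9] -34.6 tilt [-0.001 -0.    -1.   ] t 11.1833 F [ 0.3 -0.7 -0.1] w 0.024117279329358404 q7 -1.95
0.001 -0.0002 0.0249 0.4; 0.001 -0.0002 0.0599 0.4;
```

View pics/s4.png

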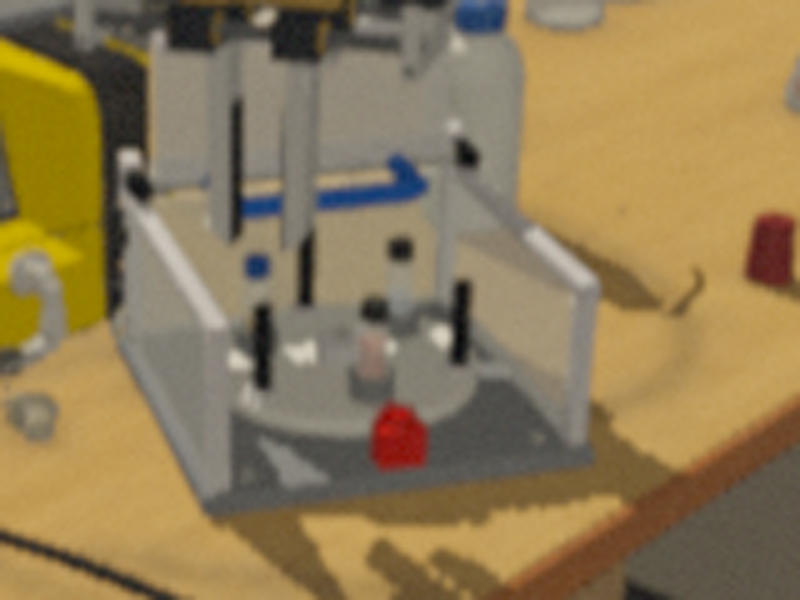

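The pink vial is at the pointer, the blue vial is behind post_0 at the left (260,270), and the fingers are above post_0. This matches the plan, so I descend.

drive_tool(
  plan="0.001 0 0.015 0; 0.001 0 0.028 0; 0.001 0 0.036 0; 0.001 0 0.048 0; 0.001 0 0.06 0",
)

```text
time_s: 11.65
ee_pos: [0.5504, -0.2671, 0.2485]
eef_rot: [-2.64, 1.702, -0.001]
force: [0.2, 0.1, 0.2]
gripper_width: 0.0247
finger_force: 0.0
```

drive_tool(
  plan="0 0 0 0; 0 0 0 0; 0 0 0 0; 0 0 0 0; 0 0 0 0",
  fingers=0,
)

```text
time_s: 12.07
ee_pos: [0.5503, -0.2669, 0.2492]
eef_rot: [2.64, -1.703, 0.0]
force: [0.1, -1.5, -5.1]
gripper_width: 0.0099
finger_force: 5.0
```

```bash
python3 - <<'E'
from h import *
plan(*[pol(120+k*6,50,-35+3.5*k) for k in range(1,6)])
E
```

```text
now [-29.8  51.5  50.2] -34.8 tilt [ 0.    -0.001 -1.   ] t 12.0667 F [ 0.1 -1.5 -5.1] w 0.00985045095662499 q7 -1.92
-0.0028 0.0056 0.0002 -3.3; -0.0046 0.0116 0.0002 -6.8; -0.0057 0.0178 0.0002 -10.3; -0.0061 0.024 0.0002 -13.8; -0.0059 0.0303 0.0002 -17.3;
```

drive_tool(
  plan="-0.0028 0.0056 0 -3.3; -0.0046 0.0116 0 -6.8; -0.0057 0.0178 0 -10.3; -0.0061 0.024 0 -13.8; -0.0059 0.0303 0 -17.3",
)

```text
time_s: 12.48
ee_pos: [0.5204, -0.2736, 0.2494]
eef_rot: [-2.868, 1.281, -0.001]
force: [0.4, -0.5, -4.8]
gripper_width: 0.0097
finger_force: 5.0
```

```bash
python3 - <<'E'
from h import *
plan(*[pol(150+k*6,50,-17.5+3.5*k) for k in range(1,6)])
E
```

```text
now [-52.   30.4  50.4] -17.3 tilt [ 0.001 -0.    -1.   ] t 12.4833 F [ 0.4 -0.5 -4.8] w 0.009669639536739452 q7 -1.66
-0.0009 0.0066 0.0004 -3.3; -0.0013 0.0129 0.0004 -6.8; -0.0011 0.0191 0.0004 -10.3; -0.0002 0.0254 0.0004 -13.8; 0.0014 0.0314 0.0004 -17.3;
```

drive_tool(
  plan="-0.0009 0.0066 0 -3.3; -0.0013 0.0129 0 -6.8; -0.0011 0.0191 0 -10.3; -0.0002 0.0254 0 -13.8; 0.0014 0.0314 0 -17.3",
)

```text
time_s: 12.9
ee_pos: [0.4976, -0.2953, 0.2495]
eef_rot: [-3.028, 0.835, 0.001]
force: [-0.1, 1.1, -1.4]
gripper_width: 0.0099
finger_force: 5.0
```

```bash
python3 - <<'E'
from h import *
plan(*[pol(180+k*6,50,3.5*k) for k in range(1,6)])
E
```

```text
now [-60.4   0.1  50.5] 0.0 tilt [-0.     0.001 -1.   ] t 12.9 F [-0.1  1.1 -1.4] w 0.00985014519372027 q7 -1.4
0.0007 0.0063 0.0005 -3.5; 0.0017 0.0125 0.0005 -7.0; 0.0034 0.0186 0.0005 -10.5; 0.0056 0.0245 0.0005 -14.0; 0.0084 0.0301 0.0005 -17.5;
```

drive_tool(
  plan="0.0007 0.0063 0 -3.5; 0.0017 0.0125 0 -7; 0.0034 0.0186 0 -10.5; 0.0056 0.0245 0 -14; 0.0084 0.03 0 -17.5",
)

```text
time_s: 13.32
ee_pos: [0.4892, -0.3257, 0.2496]
eef_rot: [-3.12, 0.366, 0.001]
force: [-0.4, 1.7, -0.5]
gripper_width: 0.0099
finger_force: 5.0
```

```bash
python3 - <<'E'
from h import *
plan(*[pol(210+k*6,50,17.5+3.5*k) for k in range(1,6)])
E
```

```text
now [-52.  -30.3  50.6] 17.5 tilt [-0.  0. -1.] t 13.3167 F [-0.4  1.7 -0.5] w 0.009854233272184671 q7 -1.15
0.0018 0.0057 0.0006 -3.5; 0.0041 0.0116 0.0006 -7.0; 0.007 0.0171 0.0006 -10.5; 0.0105 0.0224 0.0006 -14.0; 0.0145 0.0272 0.0006 -17.5;
```

drive_tool(
  plan="0.0018 0.0057 0 -3.5; 0.0041 0.0116 0 -7; 0.007 0.0171 0 -10.5; 0.0105 0.0224 0 -14; 0.0145 0.0272 0 -17.5",
)

```text
time_s: 13.73
ee_pos: [0.497, -0.3559, 0.2497]
eef_rot: [3.14, 0.113, -0.001]
force: [-1.4, 0.4, -1.0]
gripper_width: 0.01
finger_force: 5.0
```

drive_tool(
  plan="0 0 0 0; 0 0 0 0; 0 0 0 0",
)

```text
time_s: 13.98
ee_pos: [0.4969, -0.3559, 0.2497]
eef_rot: [3.139, 0.105, -0.0]
force: [-1.6, -0.6, 2.3]
gripper_width: 0.0099
finger_force: 5.0
```

```bash
python3 - <<'E'
from h import *
s,R,p,y=state(); print(np.degrees(np.arctan2(p[1],p[0]))%360,np.hypot(*p[:2]))
plan(pol(240,50,35))
E
```

```text
240.25323268823888 60.2459688477209
now [-29.9 -52.3  50.7] 34.7 tilt [ 0.    -0.001 -1.   ] t 13.9833 F [-1.6 -0.6  2.3] w 0.00989398204840163 q7 -0.91
0.0001 -0.0003 0.0007 -0.3;
```

At 240°. Release, lift and move clear to check.

drive_tool(
  plan="0 0 0 0; 0 0 0 0; 0 0 0 0; 0 0 0 0",
  fingers=0.22,
)

```text
time_s: 14.32
ee_pos: [0.4975, -0.3552, 0.2492]
eef_rot: [-3.14, -0.109, -0.0]
force: [-0.5, 0.6, -0.0]
gripper_width: 0.0204
finger_force: 0.0
```

drive_tool(
  plan="0 0 -0.02 0; 0 0 -0.05 0; 0 0 -0.09 0; 0 0 -0.13 0; 0 0 -0.15 0",
)

```text
time_s: 14.73
ee_pos: [0.498, -0.356, 0.4039]
eef_rot: [3.136, 0.108, 0.009]
force: [0.8, -0.1, 0.1]
gripper_width: 0.021
finger_force: 0.0
```

```bash
python3 - <<'E'
from h import *
plan((-176,-312,203,10))
E
```

```text
now [-28.9 -51.8 204.9] 34.8 tilt [ 0.006 -0.003 -1.   ] t 14.7333 F [ 0.8 -0.1  0.1] w 0.021043157713113783 q7 -0.91
-0.2693 0.1297 0.001 24.8;
```

drive_tool(
  plan="-0.27 0.13 0 25; -0.27 0.13 0 25; -0.27 0.13 0 25; -0.27 0.13 0 25; -0.27 0.13 0 25",
)

```text
time_s: 15.15
ee_pos: [0.3147, -0.459, 0.3993]
eef_rot: [3.088, -0.577, 0.0]
force: [0.1, -0.4, -0.3]
gripper_width: 0.0208
finger_force: 0.0
```

drive_tool(
  plan="-0.11 0.05 0 0; -0.11 0.05 0 0; -0.11 0.05 0 0; -0.11 0.05 0 0; -0.11 0.05 0 0",
)

```text
time_s: 15.57
ee_pos: [0.1933, -0.4662, 0.3994]
eef_rot: [3.087, -0.582, -0.0]
force: [0.8, 0.3, -0.1]
gripper_width: 0.0207
finger_force: 0.0
```

```bash
python3 look.py pics/t5.png; python3 ang.py; python3 -c "
from h import *
s=env.sense();print(s['time_s'],s['ee_pos'])"
```

```text
[370 165  60  45 487] [396.5 191.9] [[ 0.042 -0.002  0.079]]
[372 227   7   7  36] [374.8 229.7] [[-0.046 -0.     0.079]]
bar x 0.023688263007813695 197
41 [396.6 186.5] 0.052 [60.4  0.6 52. ] r 60.4 az 0.6
41 [396.6 186.5] 0.075 [53.2  2.1 75. ] r 53.3 az 2.3
35 [372.3 191.4] 0.052 [27.3 38.8 52. ] r 47.4 az 54.8
35 [372.3 191.4] 0.075 [20.9 39.4 75. ] r 44.6 az 62.0
32 [407.8 209.9] 0.052 [ 28.1 -41.1  52. ] r 49.8 az -55.6
32 [407.8 209.9] 0.075 [ 21.7 -38.7  75. ] r 44.3 az -60.7
31 [353.4 212.6] 0.052 [-30.   51.5  52. ] r 59.6 az 120.2
31 [353.4 212.6] 0.075 [-35.1  51.9  75. ] r 62.6 az 124.1
37 [399.8 237.3] 0.052 [-29.3 -52.5  52. ] r 60.1 az -119.1
37 [399.8 237.3] 0.075 [-34.4 -49.8  75. ] r 60.6 az -124.6
15.6667 [ 0.19660983 -0.46579631  0.39926951]
```

View pics/t5.png

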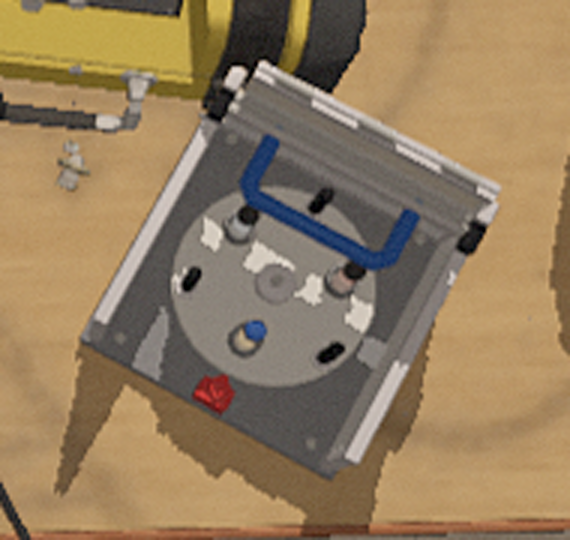

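The blue cap at crop (252,332) sits on the hub–pointer line, and the fitted angle error is about 0.5°. The cover is still folded, with the bar at 24 mm. One quick check of the station yaw from the bar and the wall rails before I hand in.

```bash
python3 - <<'E'
from h import *
d=cam('top'); f=d['frame'].astype(int)
m=(f[...,0]>f[...,2]+40)&(f[...,0]>80); m[:, :320]=0; m[:,440:]=0; m[:150]=0;m[300:]=0
v,u=np.nonzero(m); S=wst(world(d,np.c_[u,v],z=.107),st); b=(np.abs(S[:,1])<.04)&(S[:,0]>.01)
print('bar yaw err deg',np.degrees(-np.polyfit(S[b,1],S[b,0],1)[0]))
m=(f[...,2]>f[...,0]+70)&(f[...,2]>110)&(f[...,1]<70);m[:, :345]=0; m[:,385:]=0; m[:235]=0;m[270:]=0
v,u=np.nonzero(m);print('red',wst(world(d,[u.mean(),v.mean()],z=.03),st))
c=lambda q:np.array(q)/3+[290,120]-1/3
print('rail/base',[wst(world(d,c(q),z=z),st)[0].round(4) for q,z in(((82,343),.012),((333,477),.012))])
E
```

```text
bar yaw err deg -0.41548560241513033
red [[-0.08547323  0.00053294  0.03      ]]
rail/base [array([-0.0979,  0.0956,  0.012 ]), array([-0.0954, -0.0974,  0.012 ])]
```

The error is about 1° (under 1 mm at the vial), which is good. Handing in.

```bash
python3 -c "
from bench import order
print(order.finish_job())"
```

```text
the job is handed in; nothing more can be done
None
```

The job is handed in: the cover is folded fully open to its stop, and the blue-capped vial rests at the red pointer to within about 1° by my last camera fit. The vials were not touched and the beaker, bung and dish were not approached; it took about 16 s of the 58 s, and no verdict came back.

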